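# Test the microscope stage's emergency stop and reset the controller

### The arm

A 6-joint arm with a two-finger parallel gripper is mounted at the origin on the work surface. World frame = base frame: x ahead of the robot, y to its left, z up, the work surface at z = 0. Lengths are in m, angles in rad, forces in N, time in s.
With the tool pointing down it reaches from about 0.375 to 0.825 m from the base axis. Payload 5.5 kg.
Tool frame: the origin (TCP) lies at the very end of the fingers, on their centre line; the grasp point (between the pads) lies 19 mm behind it (bot.grip_depth is the distance from the TCP to the grasp point, in m); z points along the fingers, y is the direction in which the jaws open and shut (so a half turn about z gives the same grasp; the last joint's range is limited). The gripper opens to 85 mm and grips with 20 to 120 N. Pads are 22 mm wide; open, the fingers measure 114 mm over their backs; the gripper's body (76 mm by 85 mm) begins 54 mm behind the grasp point. The pads swing forward as they close: fully open they stand 13 mm farther back than shut.
Start: joints at [1.25, 0.314, -0.047, 1.21, 0, 1.571], TCP at [0.189, 0.569, 0.231] pointing down, gripper open.
Joint ranges: [-2.67, 2.67], [-0.69, 1.73], [-1.03, 1.25], [-2.08, 2.16], [-1.42, 1.45], [-3.14, 3.14]. Speed limits (rad/s): [2.39, 2.39, 3.01, 3.14, 3.14, 3.14].

### API

Orientations are given as a unit quaternion [w, x, y, z].
In Python, from bench import get_obs, read_camera, calibration, bot, spotter gives the robot as it stands.
- The arm moves only by the tool step_arm, never from a script. Its argument "commands" is a list of rows, each a list of 7 numbers: the closure, from -1 (fully open) to 1 (shut), then the shift along the world's x, y, z normalised to -1 to 1, where 1 is 150 mm, then the turn, a rotation vector about the world's x, y, z normalised to -1 to 1, where 1 is 90 degrees. A call has exactly 5 rows; each row shifts and turns the pose as measured when the row begins; what a row does not reach is not made up. A row lasts 1/10 s, in which the tool goes at most 50 mm and 8.59 degrees, less where a joint would pass 70% of its speed; a pose out of reach is approached as far as the arm can. A call with a number of a shift or a turn outside -1 to 1 is refused whole. A call with a gripper value outside its range is refused whole. The fingers move at their own pace and stop on an object; "newtons" is the grip in N (left out, the last holds). Time passes only in rows, so rows that do not move let the fingers close, or fill a call up. It gives the time, the measured TCP pose, the force and the opening at its end, in the units of the state.
- get_obs(): the state, without advancing time (a new reading comes with each control period).
- read_camera(name): name is "scene" or "side" or "wrist"; returns (picture, depth): 420x560x3 uint8, red, green, blue; 420x560 float32, m along the optical axis (not along the pixel's ray), 0 where there is no reading.
- calibration(name): a dict with "mtx" (3x3 intrinsics, pixels), "R" (3x3) and "t" (3): a world point X has camera coordinates R X + t. Camera axes: x right, y down, z forward; pixel columns grow to the right and rows downward; lengths in m; the calibration is good to about 2 mm. A picture is of the moment at which its call begins: read the wrist's pose just before it. calibration takes no time and is no camera call; for the wrist camera it gives the pose at the moment of the call.
- bot.hand_in(): hands the job in, once; it reports no verdict.
Trained networks look in the newest picture that a camera, given by its name, has taken for a name from the list of things; names that differ only in an ending like _2 or _b are one class to them, and where a whole thing is asked for, a point or a joint stands for the part that bears it (a point fixed in the world has none). Each returns a list of dicts, best first, with "p" (0 to 1); they miss things now and then, are a little off and sometimes report something else, mostly with a low value. They report only what shows in the picture. A call takes as long as a camera call. They do not tell look-alikes from the thing itself.
- spotter.recognise(camera, thing): "rect" ([left, top, right, bottom] in pixels, round what is visible of it).
- spotter.regions_of(camera, thing): "region" (420x560 bool, what is visible of it) and "rect" ([left, top, right, bottom] in pixels, round what is visible of it).
The state is a dict: "clock": time; "joint_positions": joint angles; "qvel": joint speeds; "joint_torque": joint torques, N m; "tcp_pos": TCP position; "ee_rot": TCP orientation; "ft_force": force on the tool from outside, world axes, zero at the start; "ft_torque": the same for the moment, N m; "opening": opening from 0.0 (shut) to 1.0 (fully open).
Only numpy, scipy, OpenCV 4.12 (cv2) and the standard library are available. Lean on these libraries where they do the work, as an engineer would, in place of code of your own. Each camera call takes 0.05 s, during which the arm holds its last target. There are 200 camera calls.

### The job

Carry out the stop-button check on the motorised microscope stage: push the red mushroom button on the yellow station in until it latches and stays down, then turn its head clockwise with a fingertip against one of its wings until the latch lets go and the button springs back up. When it is up again, press the blue reset button on the joystick controller all the way in and let it go. Push and press only, gently and without gripping or lifting anything; leave the green start button, the speed knob and the other things on the bench as they are, and finish clear of everything.

Things in the scene. Friction and masses are not known exactly. Their poses are not given: they have to be found in the camera images.
- stop_station: Emergency-stop station screwed to the bench: a square box 92 x 92 mm, 58 mm high, grey below and yellow above, cable gland on its +y side, two small steel fixing feet at -x and +x. Origin: centre of its underside, on the bench; z up. The red button stands on the middle of the yellow lid (lid top 58 mm above the origin).
- stop_top (a point): Centre of the top of the red mushroom head, on its vertical axis: 92 mm above the bench when up, about 85.5 mm latched, 84 mm at the bottom of its travel. It turns and sinks with the head: z up, x along the wings. The head is a domed cap 46 mm across with two opposite straight wings (towards +x and -x), 76 mm from tip to tip. The yellow lid is 34 mm below this point when up, 27.5 mm when latched.
- stop_wing (a point): Middle of the outer end of the head's +x wing, half-way up it: 38 mm from the button's axis, 10.5 mm below the top of the head; axes as the head's. Both wings are bars 13 mm wide and 13 mm high with vertical sides, standing free: 17 mm of air between wing and lid when up, 10.5 mm when latched. Under the head there is only a stem (27 mm) and a black collar (43 mm across, 5 mm high) on the lid.
- stop_plunger (a joint): How far the red button is pushed in, m: 0 up, 0.008 fully in. A straight push down of about 7 N takes it fully in (a spring of 3 N at the top and 6 N at the bottom, and the latch's click, at most 7.5 N, 5 mm down). Pushed in fully and let go, it stays latched at 0.006 to 0.0065, provided that the head has not been turned while pressing.
- stop_head (a joint): Turn of the red head, rad: 0 at rest, growing clockwise as seen from above, stop at 1.05. A weak spring (0.02 Nm at 0, 0.07 Nm at 1.05) turns it back when let go. While the button is latched, turning the head past about 0.6 frees the latch and the button springs up by itself. It cannot turn anticlockwise past 0.
- controller: Joystick controller of the microscope stage, fixed: an ivory and grey box 150 mm (x) x 180 mm (y), 55 mm high. Origin: centre of its underside, on the bench. On its flat top: the blue reset and green start button near its -x edge (which side is which varies), a black joystick at x = +32, y = +45 mm reaching 111 mm above the bench, and a black speed knob at x = +30, y = -45 mm reaching 99 mm.
- reset_button_top (a point): Centre of the top of the blue reset button (24 mm diameter, in a steel bezel of 40 mm diameter, 12 mm high), 76 mm above the bench when out, 9 mm above its bezel; z up.
- reset_button (a joint): How far the blue reset button is pressed, m: 0 out, 0.005 fully in, which takes 5 N straight down. It springs out when let go.
- start_button_top (a point): Centre of the top of the green start button, the same size as the blue one, 80 mm beside it on the controller. Not to be pressed.
- start_button (a joint): How far the green start button is pressed, m: 0 out, 0.005 fully in.
- speed_pointer (a point): White pointer mark on the speed knob's top, 12 mm from the knob's axis. The knob is to stay as set.
- objective: Loose steel microscope objective standing on its nose, 27 mm diameter, 47 mm high. Origin: centre of its underside.
- oil_bottle: Loose amber glass bottle of immersion oil, 30 mm diameter, 62 mm high, black cap. Origin: centre of its underside.
- slide_box: Loose blue box of microscope slides, 85 x 100 x 34 mm high. Origin: centre of its underside.
- screwdriver: Loose orange-handled screwdriver lying on the bench, 150 mm long along its x. Origin on the bench under its middle.
- mouse: Loose ivory computer mouse, 105 x 60 x 32 mm high. Origin: centre of its underside.
- attenuator: Loose brass coaxial attenuator standing on end, 21 mm diameter, 50 mm high. Origin: centre of its underside.
Not all that is in view belongs to the job. What is shaped like the stop_station but orange is not meant.

How it is judged:
By the outcome, as a careful person would: the job done as asked, in the order asked, and still so for the second after the job is handed in, with the robot touching nothing.
It also fails if it takes over 58 s, if anything falls off the work surface, if the arm or the gripper's body presses on something with over 40 N, if the wrist force passes 120 N, or if a joint passes its speed limit or range.

## Working session

There is one attempt and no reset: what is moved stays moved. The work goes in short steps, Python scripts to look and compute and a tool call to move; the robot and the scene stay as the last step left them, time stands still between calls to the robot, and variables do not carry over. Pictures are saved under pics/ and viewed, about 8 in all and at most 12, crops included, and the job is handed in when it is done.

Besides the shell and the picture viewer there is one more tool, called after ">>>" by a JSON object that holds its "op" and its "data". step_arm: Moves the arm, as the interface text tells. Scaled input: -1 to 1 covers 150 mm each way for a shift and 90 degrees each way for a turn. Its arguments: {"type":"object","properties":{"commands":{"type":"array","items":{"type":"array","items":{"type":"number","minimum":-1,"maximum":1}}},"newtons":{"type":"number"}},"required":["commands"]}

```bash
mkdir -p pics; cat > h.py <<'E'
import numpy as np, cv2
from bench import get_obs, read_camera, calibration, bot, spotter
def pts(cam, depth, mask):
    c=calibration(cam); K=c["mtx"]; R=np.array(c["R"]); t=np.array(c["t"])
    v,u=np.nonzero(mask&(depth>0)); z=depth[v,u]
    P=np.stack([(u-K[0][2])/K[0][0]*z,(v-K[1][2])/K[1][1]*z,z],1)
    return (P-t)@R
def save(n,im): cv2.imwrite('pics/'+n,im[:,:,::-1])
E
python3 - <<'E'
from h import *
o=get_obs();print(o['clock'],o['tcp_pos'],o['ee_rot'],o['ft_force'])
ims=[]
for cam in ("scene","side"):
    im,d=read_camera(cam)
    for th in ("stop_station","stop_top","reset_button_top","start_button_top","controller"):
        for r in spotter.regions_of(cam,th)[:3]:
            P=pts(cam,d,r["region"])
            if len(P)==0: continue
            top=P[P[:,2]>np.percentile(P[:,2],95)-0.004]
            print(cam,th,round(r["p"],2),np.round(r["rect"]),"med",np.median(P,0).round(3),"top",top.mean(0).round(3),np.percentile(P,[2,98],axis=0).round(3).tolist())
    save(cam+"1.png",im)
E
```

```text
0.0 [0.18900763 0.56883841 0.23045509] [-1.20129994e-04  1.59708692e-01  9.87163831e-01 -8.30465943e-04] [-1.01695371 -0.49840257 -0.20739913]
scene stop_station 0.73 [194. 216. 236. 262.] med [ 0.603 -0.205  0.054] top [ 0.575 -0.211  0.089] [[0.532, -0.253, 0.001], [0.619, -0.159, 0.091]]
scene stop_station 0.61 [151. 179. 192. 217.] med [ 0.382 -0.387  0.049] top [ 0.357 -0.394  0.087] [[0.315, -0.44, 0.002], [0.4, -0.342, 0.09]]
scene stop_top 0.73 [206. 216. 222. 232.] med [ 0.577 -0.208  0.087] top [ 0.572 -0.211  0.09 ] [[0.47, -0.229, 0.033], [0.605, -0.191, 0.092]]
scene controller 0.52 [345. 202. 348. 214.] med [0.457 0.164 0.074] top [0.454 0.164 0.076] [[0.433, 0.153, 0.06], [0.465, 0.173, 0.079]]
scene controller 0.41 [200. 215. 224. 236.] med [ 0.577 -0.209  0.086] top [ 0.571 -0.211  0.09 ] [[0.477, -0.233, 0.042], [0.606, -0.191, 0.092]]
side stop_station 0.83 [313. 235. 363. 285.] med [ 0.549 -0.234  0.059] top [ 0.561 -0.217  0.091] [[0.518, -0.262, 0.007], [0.606, -0.177, 0.093]]
side stop_station 0.8 [259. 317. 323. 384.] med [ 0.335 -0.417  0.059] top [ 0.345 -0.4    0.091] [[0.296, -0.447, 0.005], [0.386, -0.358, 0.093]]
side stop_top 0.98 [275. 324. 312. 349.] med [ 0.343 -0.404  0.089] top [ 0.346 -0.401  0.092] [[0.311, -0.42, 0.076], [0.378, -0.384, 0.094]]
side stop_top 0.72 [328. 239. 353. 250.] med [ 0.56 -0.22  0.09] top [ 0.563 -0.216  0.092] [[0.529, -0.236, 0.069], [0.595, -0.201, 0.095]]
side reset_button_top 0.43 [411. 322. 425. 345.] med [ 0.588 -0.475  0.031] top [ 0.592 -0.473  0.05 ] [[0.583, -0.481, 0.006], [0.599, -0.466, 0.052]]
side reset_button_top 0.42 [233. 178. 238. 186.] med [0.449 0.154 0.078] top [0.448 0.156 0.079] [[0.441, 0.148, 0.073], [0.455, 0.164, 0.082]]
side controller 0.98 [217. 154. 280. 213.] med [0.492 0.137 0.056] top [0.516 0.171 0.092] [[0.409, 0.095, 0.003], [0.57, 0.278, 0.099]]
```

View pics/scene1.png

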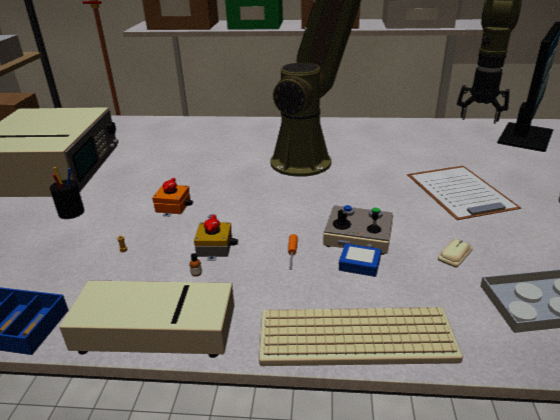

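View pics/side1.png

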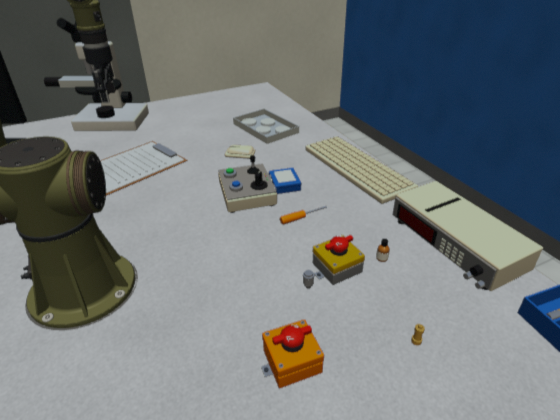

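The yellow station is at about (0.562, -0.218), shown at scene (213,238) and side (338,255). The orange look-alike is nearer the base, and the controller is at about (0.49, 0.18). I'll drive over the controller to look from the wrist, closing the fingers on the way.

>>> {"op": "step_arm", "data": {"commands": [[1,0.3,-0.3,0.2,0,0,0],[1,0.3,-0.3,0.2,0,0,0],[1,0.3,-0.3,0.1,0,0,0],[1,0.3,-0.3,0.1,0,0,0],[1,0.2,-0.3,0,0,0,0]], "newtons": 20}}

```text
clock: 1.1
tcp_pos: [0.3513, 0.3937, 0.2991]
ee_rot: [0.0, 0.154, 0.988, 0.0]
ft_force: [0.2, 0.6, -0.2]
opening: 0.144
```

>>> {"op": "step_arm", "data": {"commands": [[1,0.05,-0.3,0,0,0,0],[1,0,-0.3,0,0,0,0],[1,0,-0.3,0,0,0,0],[1,0,-0.3,0,0,0,0],[1,0,0,0,0,0,0]]}}

```text
clock: 1.6
tcp_pos: [0.362, 0.2031, 0.3001]
ee_rot: [0.003, 0.158, 0.987, 0.001]
ft_force: [0.2, 0.7, -0.3]
opening: -0.0
```

```bash
cat >> h.py <<'E'
def look(n):
    o=get_obs(); im,d=read_camera("wrist"); save(n,im)
    print(o['clock'],o['tcp_pos'].round(4),o['ee_rot'].round(3))
    hsv=cv2.cvtColor(im,cv2.COLOR_RGB2HSV); h,s,v=cv2.split(hsv)
    for nm,m in (("blue",(h>100)&(h<130)&(s>130)),("green",(h>45)&(h<85)&(s>110)),("red",((h<5)|(h>174))&(s>150)),("yellow",(h>22)&(h<32)&(s>150))):
        k,lab,st,ce=cv2.connectedComponentsWithStats(m.astype(np.uint8))
        for i in range(1,k):
            if st[i,4]<60: continue
            P=pts("wrist",d,lab==i)
            if len(P)<30: continue
            top=P[P[:,2]>np.percentile(P[:,2],97)-0.003]
            print(nm,ce[i].round(),st[i,4],"ztop",top[:,2].mean().round(4),"topmid",((top.max(0)+top.min(0))/2).round(4),"mean",P.mean(0).round(4),np.percentile(P,[1,99],axis=0).round(3).tolist())
            if nm=="red":
                B=P[P[:,2]>P[:,2].max()-0.018,:2]
                c=cv2.minAreaRect((B*1000).astype(np.float32)); print("  rect",c)
    return im,d
E
python3 -c "
from h import *
look('w1.png')"
```

```text
1.6 [0.362  0.2031 0.3001] [0.003 0.158 0.987 0.001]
blue [266. 259.] 224 ztop 0.3045 topmid [0.3498 0.2049 0.3059] mean [0.4354 0.169  0.0979] [[0.349, 0.154, 0.072], [0.453, 0.207, 0.307]]
green [340. 249.] 335 ztop 0.0759 topmid [0.4588 0.2445 0.0762] mean [0.4584 0.2446 0.0757] [[0.448, 0.234, 0.072], [0.47, 0.255, 0.077]]
red [  3. 412.] 78 ztop 0.3811 topmid [0.3316 0.1535 0.3812] mean [ 0.4911 -0.1289  0.1471] [[0.331, -0.21, 0.077], [0.541, 0.154, 0.382]]
  rect ((331.80419921875, 153.56153869628906), (0.6588668823242188, 2.034804105758667), 24.33904266357422)
yellow [ 21. 393.] 851 ztop 0.3765 topmid [0.3327 0.1578 0.3764] mean [ 0.5246 -0.1851  0.0706] [[0.332, -0.232, 0.054], [0.548, 0.158, 0.377]]
```

View pics/w1.png

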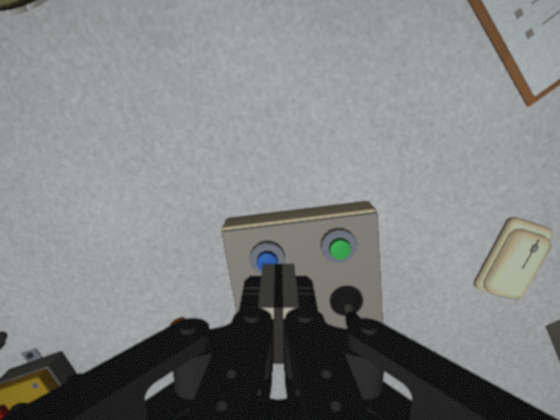

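The view shows blue at (266,259), partly behind the finger, and green at (340,249). I'll move on along -y and re-measure both from positions where the fingers don't cover them.

>>> {"op": "step_arm", "data": {"commands": [[1,0,-0.3,0,0,0,0],[1,0.1,-0.3,0,0,0,0],[1,0.1,-0.2,0,0,0,0],[1,0,0,0,0,0,0],[1,0,0,0,0,0,0]]}}

```text
clock: 2.15
tcp_pos: [0.395, 0.0861, 0.3012]
ee_rot: [0.004, 0.154, 0.988, 0.004]
ft_force: [-0.0, 0.4, 0.1]
opening: -0.001
```

```bash
python3 -c "
from h import *
look('w2.png')"
```

```text
2.15 [0.395  0.0861 0.3012] [0.004 0.154 0.988 0.004]
blue [360. 202.] 365 ztop 0.0757 topmid [0.4485 0.1615 0.076 ] mean [0.4481 0.1616 0.0755] [[0.438, 0.151, 0.071], [0.459, 0.172, 0.077]]
blue [409. 303.] 1737 ztop 0.0446 topmid [0.5305 0.1805 0.1946] mean [0.6048 0.1938 0.0422] [[0.391, 0.118, 0.021], [0.668, 0.244, 0.354]]
green [438. 188.] 395 ztop 0.0759 topmid [0.4588 0.2415 0.0762] mean [0.4582 0.2412 0.0755] [[0.448, 0.231, 0.071], [0.47, 0.252, 0.078]]
red [ 74. 370.] 373 ztop 0.3708 topmid [0.3669 0.0432 0.3708] mean [ 0.5122 -0.1694  0.1307] [[0.366, -0.224, 0.064], [0.554, 0.045, 0.372]]
  rect ((367.06121826171875, 43.36660385131836), (5.336644172668457, 1.921547532081604), 79.57199096679688)
yellow [ 84. 350.] 1399 ztop 0.1015 topmid [ 0.4643 -0.1027  0.2122] mean [ 0.5314 -0.2042  0.0645] [[0.369, -0.256, 0.055], [0.56, 0.049, 0.364]]
```

>>> {"op": "step_arm", "data": {"commands": [[1,0.1,-0.3,0,0,0,0],[1,0.1,-0.3,0,0,0,0],[1,0.1,-0.3,0,0,0,0],[1,0.1,0,0,0,0,0],[1,0,0,0,0,0,0]]}}

```text
clock: 2.7
tcp_pos: [0.4581, -0.0442, 0.3011]
ee_rot: [0.005, 0.145, 0.989, 0.005]
ft_force: [-0.1, 0.4, -0.4]
opening: 0.006
```

```bash
python3 -c "
from h import *
look('w3.png')"
```

```text
2.7 [ 0.4581 -0.0442  0.3011] [0.005 0.145 0.989 0.005]
blue [475. 107.] 476 ztop 0.0758 topmid [0.4475 0.1613 0.0762] mean [0.4473 0.1602 0.0755] [[0.437, 0.15, 0.072], [0.458, 0.172, 0.077]]
blue [491. 237.] 3011 ztop 0.0337 topmid [0.6206 0.191  0.0347] mean [0.6139 0.1817 0.0315] [[0.573, 0.136, 0.011], [0.666, 0.243, 0.035]]
green [553.  94.] 274 ztop 0.0758 topmid [0.4574 0.2348 0.0762] mean [0.4568 0.2347 0.0748] [[0.447, 0.23, 0.069], [0.467, 0.24, 0.077]]
red [158. 306.] 1162 ztop 0.1058 topmid [ 0.5065 -0.1503  0.2208] mean [ 0.5533 -0.2061  0.0932] [[0.435, -0.228, 0.077], [0.582, -0.072, 0.351]]
  rect ((434.6701354980469, -72.17536926269531), (2.321413278579712, 1.4860775470733643), 59.36469650268555)
yellow [166. 287.] 2756 ztop 0.0637 topmid [ 0.5185 -0.1609  0.2053] mean [ 0.5485 -0.2031  0.0626] [[0.436, -0.257, 0.055], [0.599, -0.069, 0.346]]
```

View pics/w3.png

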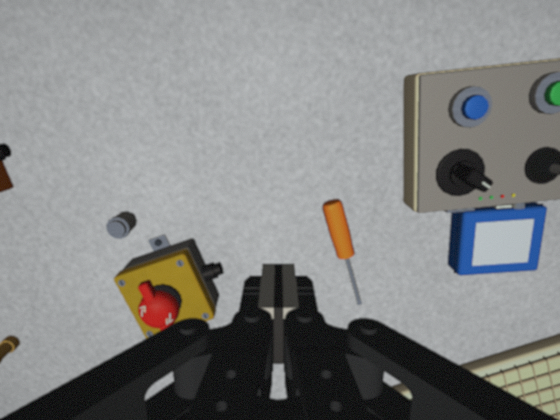

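Blue is at (475,107), giving (0.448, 0.161). The head is at (158,308), partly hidden, with the objective at (120,225). I'll move ahead for a clear view of the head.

>>> {"op": "step_arm", "data": {"commands": [[1,0.3,-0.1,0,0,0,0],[1,0.3,-0.1,0,0,0,0],[1,0.2,0,0,0,0,0],[1,0,0,0,0,0,0],[1,0,0,0,0,0,0]]}}

```text
clock: 3.25
tcp_pos: [0.5767, -0.0628, 0.2999]
ee_rot: [0.001, 0.137, 0.991, 0.006]
ft_force: [-1.0, 0.8, 0.4]
opening: -0.004
```

```bash
python3 -c "
from h import *
im,d=look('w4.png')
hsv=cv2.cvtColor(im,cv2.COLOR_RGB2HSV);h,s,v=cv2.split(hsv)
m=((h<5)|(h>174))&(s>150)
P=pts('wrist',d,m);P=P[(P[:,2]>.06)&(P[:,2]<.1)]
w=P[(P[:,2]>.083)&(P[:,2]<.09)]
from numpy.linalg import eigh
c=P[P[:,2]>.0885].mean(0);print('cap',c,len(P))
top=P[P[:,2]>.0905];print('toptop',top.mean(0),P[:,2].max())
r=np.linalg.norm(P[:,:2]-c[:2],axis=1);o=P[r>.027]
a=np.degrees(np.arctan2(o[:,1]-c[1],o[:,0]-c[0]))
for lo in range(-180,180,10):
  k=(a>=lo)&(a<lo+10)
  if k.any(): print(lo,k.sum(),o[k].mean(0).round(4),r[r>.027][k].max().round(4))
"
```

```text
3.25 [ 0.5767 -0.0628  0.2999] [0.001 0.137 0.991 0.006]
blue [495. 145.] 3870 ztop 0.0341 topmid [0.6222 0.1906 0.0348] mean [0.6172 0.1804 0.0318] [[0.574, 0.136, 0.011], [0.668, 0.243, 0.036]]
red [130. 207.] 1640 ztop 0.0904 topmid [ 0.5652 -0.2138  0.091 ] mean [ 0.5633 -0.2098  0.0876] [[0.53, -0.229, 0.078], [0.6, -0.192, 0.092]]
  rect ((566.16162109375, -211.71719360351562), (39.36741638183594, 70.82060241699219), 70.46636962890625)
yellow [143. 195.] 3784 ztop 0.0576 topmid [ 0.565  -0.2133  0.0663] mean [ 0.5603 -0.2061  0.0575] [[0.521, -0.257, 0.056], [0.608, -0.17, 0.059]]
cap [ 0.56450013 -0.21351994  0.0903244 ] 1634
toptop [ 0.56480583 -0.21354423  0.09123063] 0.09331618379059171
-180 51 [ 0.533  -0.2163  0.0876] 0.0357
-170 7 [ 0.5354 -0.2195  0.0871] 0.0334
-10 29 [ 0.5967 -0.2149  0.0873] 0.0376
0 55 [ 0.5966 -0.2103  0.0873] 0.0369
10 30 [ 0.5953 -0.2069  0.0849] 0.0369
170 61 [ 0.5333 -0.2111  0.0859] 0.036
```

View pics/w4.png

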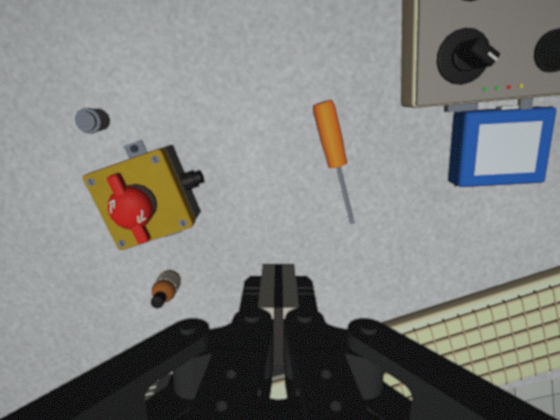

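Head centre is at about (0.565, -0.214), wings within a few degrees of world x, objective at (90,120) and bottle at (165,290), both lower than my working height. I'll go above the head.

>>> {"op": "step_arm", "data": {"commands": [[1,-0.03,-0.33,0,0,0,0],[1,-0.03,-0.33,0,0,0,0],[1,-0.02,-0.33,-0.1,0,0,0],[1,0,0,-0.3,0,0,0],[1,0,0,-0.3,0,0,0]]}}

```text
clock: 3.8
tcp_pos: [0.5637, -0.2093, 0.2026]
ee_rot: [0.009, 0.131, 0.991, 0.005]
ft_force: [0.4, -0.1, -0.3]
opening: 0.0
```

>>> {"op": "step_arm", "data": {"commands": [[1,0,0,-0.25,0,0,0],[1,0.005,-0.03,-0.25,0,0,0],[1,0,0,-0.1,0,0,0],[1,0,0,0,0,0,0],[1,0,0,0,0,0,0]]}}

```text
clock: 4.3
tcp_pos: [0.5548, -0.2074, 0.107]
ee_rot: [0.004, 0.129, 0.992, 0.006]
ft_force: [-0.9, 0.9, 0.1]
opening: -0.002
```

```bash
python3 -c "
from h import *
print(get_obs()['tcp_pos'])
im,d=read_camera('side'); 
hsv=cv2.cvtColor(im,cv2.COLOR_RGB2HSV);h,s,v=cv2.split(hsv)
save('s2.png',cv2.resize(im[200:320,260:420],None,fx=4,fy=4))"
```

```text
[ 0.55482631 -0.20740434  0.10695056]
```

View pics/s2.png

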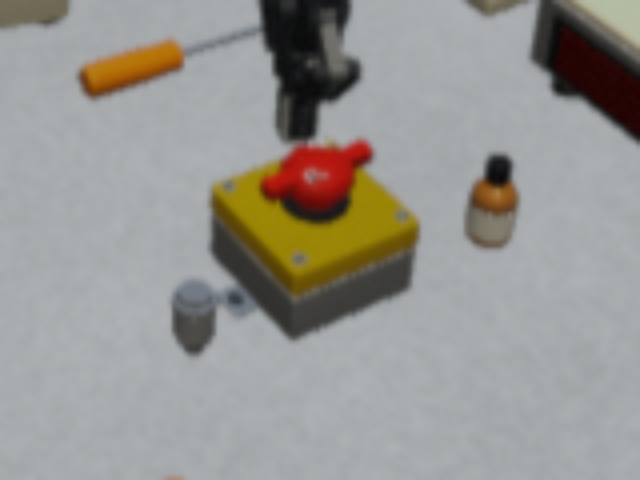

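The finger stands above and slightly behind-left of the head (fingertip at crop (297,130), head at (317,175)). I'll correct and then press.

>>> {"op": "step_arm", "data": {"commands": [[1,0.05,-0.04,0,0,0,0],[1,0.03,-0.02,-0.02,0,0,0],[1,0,0,-0.02,0,0,0],[1,0,0,-0.02,0,0,0],[1,0,0,0,0,0,0]]}}

```text
clock: 4.85
tcp_pos: [0.5718, -0.2181, 0.1029]
ee_rot: [0.009, 0.129, 0.992, 0.005]
ft_force: [0.5, 0.3, -1.3]
opening: -0.001
```

>>> {"op": "step_arm", "data": {"commands": [[1,-0.03,0.015,0,0,0,0],[1,-0.01,0.01,-0.02,0,0,0],[1,0,0,-0.02,0,0,0],[1,0,0,-0.02,0,0,0],[1,0,0,0,0,0,0]]}}

```text
clock: 5.35
tcp_pos: [0.5644, -0.2136, 0.0928]
ee_rot: [0.008, 0.129, 0.992, 0.005]
ft_force: [-0.4, 0.2, 0.1]
opening: 0.0
```

>>> {"op": "step_arm", "data": {"commands": [[1,0,0,-0.02,0,0,0],[1,0,0,-0.02,0,0,0],[1,0,0,-0.02,0,0,0],[1,0,0,-0.01,0,0,0],[1,0,0,0,0,0,0]]}}

```text
clock: 5.85
tcp_pos: [0.5649, -0.2138, 0.0843]
ee_rot: [0.009, 0.129, 0.992, 0.005]
ft_force: [-1.5, 1.0, 5.0]
opening: 0.002
```

>>> {"op": "step_arm", "data": {"commands": [[1,0,0,-0.015,0,0,0],[1,0,0,-0.015,0,0,0],[1,0,0,-0.015,0,0,0],[1,0,0,-0.015,0,0,0],[1,0,0,-0.015,0,0,0]]}}

```text
clock: 6.35
tcp_pos: [0.5652, -0.214, 0.0834]
ee_rot: [0.011, 0.129, 0.992, 0.004]
ft_force: [-8.0, 1.4, 19.7]
opening: 0.002
```

Bottomed out (19.7 N at 0.0834). I'll lift, move to the +y side of the +x wing, and check the latch.

>>> {"op": "step_arm", "data": {"commands": [[1,0,0,0.03,0,0,0],[1,0,0,0.1,0,0,0],[1,0,0.1,0.1,0,0,0],[1,0,0.25,0,0,0,0],[1,0,0,0,0,0,0]]}}

```text
clock: 6.85
tcp_pos: [0.5657, -0.1591, 0.1203]
ee_rot: [0.012, 0.13, 0.991, 0.005]
ft_force: [-0.8, -0.3, 0.1]
opening: 0.001
```

```bash
cat >> h.py <<'E'
def head(cam='side'):
    print(get_obs()['tcp_pos'].round(4))
    im,d=read_camera(cam);hsv=cv2.cvtColor(im,cv2.COLOR_RGB2HSV);h,s,v=cv2.split(hsv)
    m=((h<5)|(h>174))&(s>150)
    P=pts(cam,d,m);P=P[(P[:,2]>.06)&(P[:,2]<.1)&(abs(P[:,0]-.565)<.05)&(abs(P[:,1]+.215)<.05)]
    r=np.hypot(P[:,0]-.565,P[:,1]+.214);a=np.degrees(np.arctan2(P[:,1]+.214,P[:,0]-.565))
    print(cam,len(P),'top',np.percentile(P[:,2],[90,97]).round(4))
    for k in ((r>.027)&(abs(a)<90),(r>.027)&(abs(a)>90)):
        if k.any(): print(k.sum(),P[k].mean(0).round(4),'dir',np.degrees(np.arctan2(P[k,1].mean()+.214,P[k,0].mean()-.565)).round(1))
    return im,d
E
python3 -c "
from h import *
head();head('wrist')"
```

```text
[ 0.5657 -0.1591  0.1203]
side 242 top [0.0874 0.0883]
12 [ 0.5963 -0.217   0.0819] dir -5.5
19 [ 0.5328 -0.2198  0.0813] dir -169.7
[ 0.5664 -0.1609  0.1207]
wrist 5437 top [0.0849 0.0854]
267 [ 0.5957 -0.2114  0.0804] dir 4.8
517 [ 0.5328 -0.2155  0.0803] dir -177.4
```

Latched: the wrist depth puts the top at 85.4 mm, with the wing still at about +3°. I'll go beside the +x wing and lower to wing height.

>>> {"op": "step_arm", "data": {"commands": [[1,0.15,-0.03,0,0,0,0],[1,0.1,0,-0.05,0,0,0],[1,0.03,0,-0.1,0,0,0],[1,0,0,-0.1,0,0,0],[1,0,0,0,0,0,0]]}}

```text
clock: 7.45
tcp_pos: [0.6089, -0.1668, 0.0786]
ee_rot: [0.012, 0.132, 0.991, 0.004]
ft_force: [-1.3, 0.3, -1.3]
opening: -0.002
```

>>> {"op": "step_arm", "data": {"commands": [[1,0,-0.04,-0.025,0,0,0],[1,0,-0.04,-0.015,0,0,0],[1,0,-0.04,0,0,0,0],[1,0,-0.04,0,0,0,-0.02],[1,0,0,0,0,0,0]]}}

```text
clock: 7.95
tcp_pos: [0.6074, -0.1936, 0.0713]
ee_rot: [0.011, 0.149, 0.989, 0.003]
ft_force: [-0.5, 0.9, -0.3]
opening: -0.002
```

>>> {"op": "step_arm", "data": {"commands": [[1,0,-0.05,0,0,0,-0.03],[1,0,-0.05,0,0,0,-0.03],[1,0,-0.05,0,0,0,-0.03],[1,0,-0.05,0,0,0,-0.03],[1,0,0,0,0,0,0]]}}

```text
clock: 8.45
tcp_pos: [0.6091, -0.2231, 0.074]
ee_rot: [0.013, 0.245, 0.969, 0.005]
ft_force: [0.6, 1.6, -0.8]
opening: -0.002
```

```bash
python3 -c "
from h import *
head();im,d=head('wrist');save('w5.png',im)"
```

```text
[ 0.6091 -0.2231  0.074 ]
side 277 top [0.0927 0.0947]
26 [ 0.5885 -0.2369  0.0877] dir -44.3
18 [ 0.5392 -0.1973  0.0879] dir 147.1
[ 0.6093 -0.2227  0.074 ]
wrist 12360 top [0.0913 0.0919]
716 [ 0.5896 -0.2342  0.0875] dir -39.4
1046 [ 0.5408 -0.1937  0.0875] dir 140.1
```

View pics/w5.png

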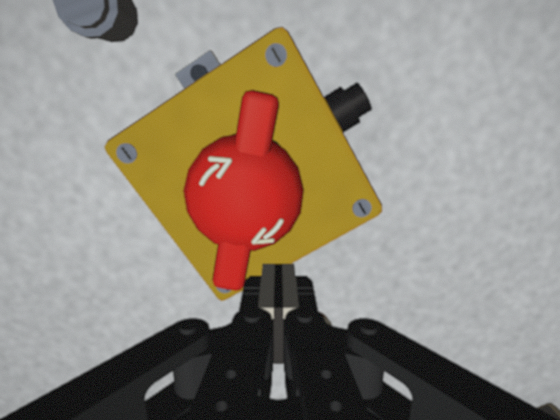

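The head has turned about 43° (wings at (258,120) and (232,268)) and the button is up at 91.9 mm. I'll back off and head for the reset button.

>>> {"op": "step_arm", "data": {"commands": [[1,0.02,0.08,0,0,0,0],[1,0.02,0.1,0,0,0,0],[1,0,0.15,0,0,0,0],[1,0,0.1,0.2,0,0,0],[1,0,0,0.3,0,0,0]]}}

```text
clock: 9.05
tcp_pos: [0.61, -0.1496, 0.1435]
ee_rot: [0.006, 0.243, 0.97, 0.005]
ft_force: [1.3, -0.2, -0.4]
opening: -0.002
```

>>> {"op": "step_arm", "data": {"commands": [[1,-0.1,0.1,0.3,0,0,0],[1,-0.2,0.33,0.1,0,0,0],[1,-0.2,0.33,0,0,0,0],[1,-0.2,0.33,0,0,0,0],[1,0,0,0,0,0,0]]}}

```text
clock: 9.55
tcp_pos: [0.5174, 0.0014, 0.2087]
ee_rot: [0.011, 0.24, 0.971, 0.005]
ft_force: [-0.3, -0.6, 1.1]
opening: 0.004
```

```bash
python3 -c "
from h import *
head();look('w6.png')"
```

```text
[0.5174 0.0014 0.2087]
side 261 top [0.0934 0.0945]
13 [ 0.596  -0.2171  0.0881] dir -5.7
21 [ 0.533  -0.2201  0.0868] dir -169.3
9.6 [ 5.190e-01 -1.000e-04  2.089e-01] [0.012 0.24  0.971 0.005]
blue [438.   8.] 576 ztop 0.0756 topmid [0.4541 0.1586 0.0761] mean [0.4548 0.1562 0.075 ] [[0.446, 0.148, 0.07], [0.462, 0.168, 0.077]]
blue [492. 184.] 4653 ztop 0.0338 topmid [0.6227 0.184  0.0341] mean [0.6128 0.1697 0.0312] [[0.576, 0.134, 0.011], [0.667, 0.234, 0.035]]
red [ 81. 348.] 1991 ztop 0.2749 topmid [ 0.4853 -0.037   0.2744] mean [ 0.5537 -0.2034  0.0923] [[0.485, -0.229, 0.065], [0.576, -0.036, 0.276]]
  rect ((485.2691345214844, -36.87404251098633), (6.375494956970215, 1.7668355703353882), 61.477622985839844)
yellow [ 96. 316.] 3422 ztop 0.0628 topmid [ 0.5377 -0.1439  0.1637] mean [ 0.5452 -0.1983  0.0617] [[0.488, -0.258, 0.055], [0.587, -0.031, 0.266]]
```

The stop button is up with its head back at 0. Blue reset is at (0.448, 0.161). Going over it.

>>> {"op": "step_arm", "data": {"commands": [[1,-0.12,0.3,0,0,0,0.08],[1,-0.12,0.3,0,0,0,0.08],[1,-0.12,0.3,0,0,0,0.08],[1,-0.08,0.1,-0.1,0,0,0.04],[1,0,0,0,0,0,0]]}}

```text
clock: 10.15
tcp_pos: [0.4563, 0.1502, 0.1934]
ee_rot: [0.013, 0.018, 1.0, 0.007]
ft_force: [-0.0, -0.4, 0.7]
opening: 0.002
```

>>> {"op": "step_arm", "data": {"commands": [[1,-0.05,0.05,-0.2,0,0,0],[1,-0.01,0.02,-0.25,0,0,0],[1,0,0,-0.15,0,0,0],[1,0,0,0,0,0,0],[1,0,0,0,0,0,0]]}}

```text
clock: 10.65
tcp_pos: [0.4537, 0.1583, 0.1034]
ee_rot: [0.017, 0.022, 1.0, 0.006]
ft_force: [0.2, -0.4, 0.5]
opening: -0.002
```

```bash
python3 -c "
from h import *
im,d=look('w7.png');head()"
```

```text
10.65 [0.4537 0.1583 0.1034] [0.017 0.022 1.    0.006]
blue [283. 244.] 1540 ztop 0.0767 topmid [0.4479 0.1615 0.0916] mean [0.4468 0.1616 0.0763] [[0.438, 0.151, 0.071], [0.457, 0.172, 0.107]]
blue [282. 396.] 94 ztop 0.178 topmid [0.4399 0.1587 0.1782] mean [0.5272 0.1572 0.0914] [[0.439, 0.152, 0.033], [0.589, 0.16, 0.179]]
green [439. 256.] 1674 ztop 0.076 topmid [0.4592 0.2411 0.0761] mean [0.4577 0.2403 0.0754] [[0.448, 0.23, 0.069], [0.47, 0.252, 0.077]]
[0.4537 0.1583 0.1036]
side 261 top [0.093 0.094]
13 [ 0.5968 -0.2164  0.087 ] dir -4.2
22 [ 0.5328 -0.2206  0.0877] dir -168.4
```

View pics/w7.png

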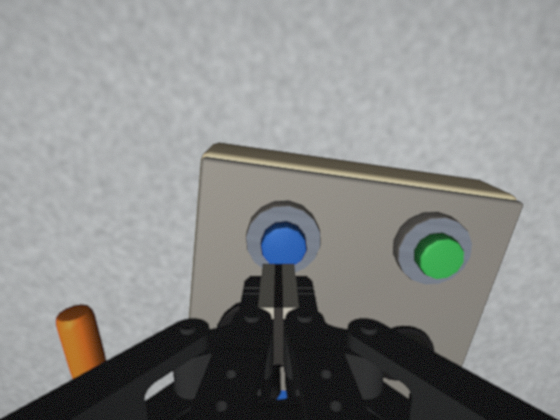

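Blue (283,244) is just ahead of the fingertip and green (439,256) is well clear. I'll correct the position by (-6, +3) mm, take out the 2° tilt, and descend.

>>> {"op": "step_arm", "data": {"commands": [[1,-0.03,0.015,-0.02,0,0.02,0],[1,-0.01,0.005,-0.03,0,0,0],[1,0,0,-0.03,0,0,0],[1,0,0,-0.03,0,0,0],[1,0,0,0,0,0,0]]}}

```text
clock: 11.25
tcp_pos: [0.4508, 0.1624, 0.0897]
ee_rot: [0.003, 0.023, 1.0, 0.007]
ft_force: [0.0, 0.2, 0.0]
opening: 0.002
```

>>> {"op": "step_arm", "data": {"commands": [[1,-0.02,-0.005,-0.03,0,0,0],[1,0,0,-0.03,0,0,0],[1,0,0,-0.03,0,0,0],[1,0,0,-0.02,0,0,0],[1,0,0,0,0,0,0]]}}

```text
clock: 11.75
tcp_pos: [0.4477, 0.1617, 0.0722]
ee_rot: [0.003, 0.023, 1.0, 0.007]
ft_force: [-1.4, -0.2, 4.3]
opening: 0.001
```

>>> {"op": "step_arm", "data": {"commands": [[1,0,0,-0.015,0,0,0],[1,0,0,-0.015,0,0,0],[1,0,0,-0.015,0,0,0],[1,0,0,-0.015,0,0,0],[1,0,0,0,0,0,0]]}}

```text
clock: 12.25
tcp_pos: [0.4478, 0.1617, 0.0717]
ee_rot: [0.005, 0.023, 1.0, 0.007]
ft_force: [-0.8, -1.3, 4.3]
opening: 0.002
```

>>> {"op": "step_arm", "data": {"commands": [[1,0,0,-0.025,0,0,0],[1,0,0,-0.025,0,0,0],[1,0,0,-0.025,0,0,0],[1,0,0,-0.025,0,0,0],[1,0,0,-0.025,0,0,0]]}}

```text
clock: 12.75
tcp_pos: [0.4481, 0.1619, 0.0704]
ee_rot: [0.007, 0.023, 1.0, 0.009]
ft_force: [-14.2, -5.2, 45.7]
opening: 0.001
```

Fully in at the stop (the 45.7 N was more than I wanted). I'll lift straight away.

>>> {"op": "step_arm", "data": {"commands": [[1,0,0,0.05,0,0,0],[1,0,0,0.1,0,0,0],[1,0,0,0.25,0,0,0],[1,0,0,0.33,0,0,0],[1,0,0,0.33,0,0,0]]}}

```text
clock: 13.25
tcp_pos: [0.4422, 0.1598, 0.2294]
ee_rot: [0.002, 0.023, 1.0, 0.007]
ft_force: [0.8, 1.2, -0.9]
opening: -0.001
```

>>> {"op": "step_arm", "data": {"commands": [[1,-0.1,-0.2,0.2,0,0,0],[1,-0.1,-0.3,0,0,0,0],[1,0,-0.2,0,0,0,0],[1,0,0,0,0,0,0],[1,0,0,0,0,0,0]]}}

```text
clock: 13.75
tcp_pos: [0.4157, 0.0534, 0.2689]
ee_rot: [0.01, 0.022, 1.0, 0.009]
ft_force: [-0.0, -0.5, 0.1]
opening: 0.007
```

```bash
python3 -c "
from h import *
look('w8.png');im,d=head();save('s3.png',im);o=get_obs();print(o['ft_force'],o['qvel'])"
```

```text
13.75 [0.4157 0.0534 0.2689] [0.01  0.022 1.    0.009]
blue [387. 208.] 435 ztop 0.0757 topmid [0.449  0.1612 0.076 ] mean [0.4481 0.1609 0.0755] [[0.438, 0.15, 0.072], [0.459, 0.172, 0.077]]
blue [400. 314.] 1327 ztop 0.3186 topmid [0.403  0.0847 0.3212] mean [0.5898 0.1931 0.0417] [[0.403, 0.079, 0.015], [0.641, 0.244, 0.316]]
green [469. 214.] 454 ztop 0.0757 topmid [0.4586 0.2416 0.0761] mean [0.4582 0.2404 0.0753] [[0.448, 0.23, 0.07], [0.469, 0.252, 0.078]]
red [ 26. 333.] 1716 ztop 0.0902 topmid [ 0.566  -0.2129  0.0907] mean [ 0.5603 -0.2084  0.0859] [[0.528, -0.227, 0.064], [0.599, -0.192, 0.092]]
  rect ((563.73828125, -211.5438690185547), (69.45745849609375, 40.69095230102539), 26.173105239868164)
yellow [ 48. 311.] 2956 ztop 0.0575 topmid [ 0.5637 -0.2123  0.0592] mean [ 0.5546 -0.2004  0.0574] [[0.519, -0.253, 0.055], [0.606, -0.17, 0.059]]
[0.4157 0.0536 0.2689]
side 261 top [0.0933 0.0944]
15 [ 0.596  -0.2164  0.0876] dir -4.5
22 [ 0.5331 -0.22    0.0872] dir -169.4
[ 0.18934252 -0.13157333 -0.1263881 ] [ 1.57556250e-02  8.27209877e-03 -2.05442858e-04  1.91067474e-04
  1.54542200e-03  2.06581243e-05]
```

View pics/s3.png

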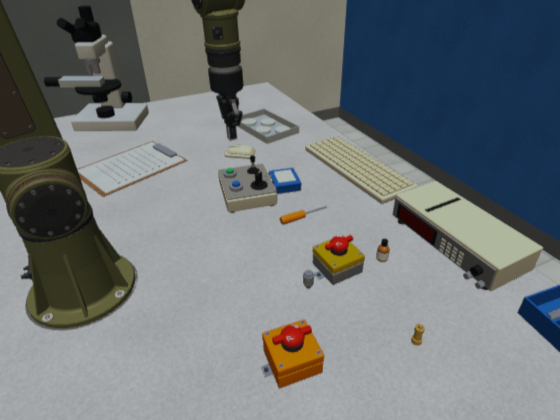

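The stop button (338,245) is up, both controller buttons are out, and the loose things stand where they were. The arm is clear of everything, so I'm handing in.

```bash
python3 -c "
from bench import bot
print(bot.hand_in())"
```

```text
the job is handed in; nothing more can be done
None
```

The stop-button check is done in the order asked and handed in at about 14 s on the clock.

- **Latching:** I pushed the red button on the yellow station to the bottom of its travel, peaking at about 20 N. After letting go, its top measured 85.4 mm, so it was latched.
- **Release:** I turned the head about 43° clockwise with a closed fingertip against the +x wing. The button sprang up to about 92 mm. Once I backed off, the head returned to its rest direction.
- **Reset:** I pressed the blue button down to the stop and let it go. It is back out at about 76 mm. My last step there pushed harder than I meant to, with the wrist force at 45.7 N. That is below the 120 N wrist limit, and the load was on the fingertip, not the gripper's body.

**Last checks:** The stop button is up and the green button is out at 76 mm and was never touched. In the side picture the loose things stand where they were, but I did not measure the speed knob's pointer. The arm is clear and the force reading is about zero. The side camera reads heights about 2–3 mm higher than the wrist camera and puts the wing's direction about 10° off from it. I relied on the wrist camera for both.

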